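# Fresh battery for the smoke alarm

## Task

Put the fresh green block battery from the organiser into the smoke alarm's open battery bay: laid flat on its broad face on the bay's floor, terminal end towards the brass contacts, away from the door hinge. Then close the battery door and press it until it clicks fully shut. Leave the other batteries where they are.

Things in the scene. Friction and masses are not known exactly. Their poses are not given: they have to be found in the camera images.
- fresh: Fresh block battery, the only green one: box 17.5 (its x) by 26.5 (its y) by 46 mm plus two 2.5 mm studs on its black-banded top, 48.5 mm in all, about 45 g. Origin: centre of its bottom end; z runs to the terminals. It starts standing upright in a compartment, terminals up, its width along the organiser's y, bottom 3 mm and top 51.5 mm above the table, 21 mm above the organiser's rim.
- fresh_mid (a point): Middle of the green battery (24.25 mm from its bottom end, along its z); axes as the battery's. Set down on an edge of its bottom end, leaning more than about 0.4 rad about its width direction (its y), it falls onto a broad face when let go, and lies there 17.5 mm high without rolling.
- fresh_top (a point): Middle of the green battery's terminal end, at the top of the studs (48.5 mm from its bottom end).
- organiser: Blue open organiser, fixed: 128 (its x) by 36.5 (y) by 30 mm high, walls and floor 3 mm. Four dividers 26 mm high make five compartments in a row along x, each 22 by 30.5 mm, about 25 mm apart. Those at -50, 0 and +50 mm along x hold one cell each, in any order; the other two are empty. Origin: centre of the underside, on the table.
- alarm: White smoke alarm lying back up, held fast on a rubber mat, so that it does not slide: a disc 150 mm across and 20 mm high, on whose back stands the battery bay. Origin: centre of its underside, on the table; its x points from the bay's catch end to its hinge end (hinge away from the robot), z up.
- bay (a point): Centre of the bay's floor, 20 mm above the table, axes as the alarm's. The bay is 54 (x) by 32 mm (y) inside; the brass contacts show on its -x end wall (the battery need only lie facing them; nothing to plug in). End walls 4 mm thick, 20 mm above the floor; side walls 4 mm thick, only 6 mm high: fingers gripping the battery's width with tips 7 mm or more above its underside clear them.
- door (a joint): Angle of the grey battery door: 0 shut, about 1.95 to 2.2 (its stop) open, leaning back past upright. Light (30 g). It stays when leaned back; pushed to below about 1.0 rad it drops slowly by itself and rests ajar at about 0.12 rad on the spring catch. Some 7 to 10 N pressed down near its free edge drives it past the catch, and then it stays at 0.
- door_hinge (a point): Point on the door's hinge line, 33 mm along the alarm's +x from the bay's centre and 41 mm above the table; the hinge line runs along the alarm's y. Fixed.
- door_edge (a point): Middle of the door's free edge, on its outer (upper when shut) face, 80 mm from the hinge. The door is 40 mm wide, 4 mm thick, with 14 mm side skirts beneath; shut, its top is 45 mm above the table and its edge 16 mm beyond the bay's catch-end wall.
- pencell: Thin round cell, black with a copper top, 14.5 mm across, 50.5 mm high, standing in the organiser; leave it there. Origin: centre of its lower end.
- camcell: Short yellow round cell with a black foot, 17 mm across, 34.5 mm high, standing in the organiser; leave it there. Origin: centre of its lower end.
- spent: The old block battery, same size as the green one but with a red jacket, lying flat on the table on the robot's side of the alarm; leave it there. Origin: centre of its bottom end.
Not all that is in view belongs to the job. Leave any purple look-alike of the fresh alone.

How it is judged:
By the outcome, as a careful person would: the job done as asked, in the order asked, and still so for the second after the job is handed in, with the robot touching nothing.
It also fails if it takes over 67 s, if anything falls off the work surface, if the arm or the gripper's body presses on something with over 40 N, if the wrist force passes 120 N, or if a joint passes its speed limit or range.

## Robot

A 6-joint arm with a two-finger parallel gripper is mounted at the origin on the work surface. World frame = base frame: x ahead of the robot, y to its left, z up, the work surface at z = 0. Lengths are in m, angles in rad, forces in N, time in s.
With the tool pointing down it reaches from about 0.35 to 0.725 m from the base axis. Payload 4.3 kg.
Tool frame: the origin (TCP) lies midway between the tips of the shut fingers; the grasp point (between the pads) lies 19 mm behind it; z points along the fingers, x is the direction in which the jaws open and shut, and the axes are right-handed (so a half turn about z gives the same grasp; the last joint's range is limited). The gripper opens to 85 mm and grips with 20 to 120 N. Pads are 22 mm wide; open, the fingers measure 114 mm over their backs; the gripper's body (76 mm by 85 mm) begins 54 mm behind the grasp point. The pads swing forward as they close: fully open they stand 13 mm farther back than shut.
Start: joints at [1.198, 0.377, 0.081, 1.274, 0, 1.46], TCP at [0.149, 0.555, 0.231] pointing down, gripper open.
Joint ranges: [-2.72, 2.72], [-0.84, 1.66], [-1.02, 1.22], [-1.77, 2.12], [-1.37, 1.28], [-3.14, 3.14]. Speed limits (rad/s): [2.57, 2.57, 3.14, 3.14, 3.14, 3.14].

## Interface

Orientations are given as a unit quaternion [w, x, y, z].
In Python, from bench import bot, eyes, order gives the robot as it stands.
- The arm moves only by the shell command python3 -m handwheel 'ROWS' [FORCE]. ROWS is a JSON object of lists of equal length, an entry for each row: "delta_pos": the shift along the tool's x, y, z in units of 150 mm (1.0 is 150 mm), a list of three; "delta_rot": the turn, a rotation vector about the tool's x, y, z in units of 90 degrees (1.0 is 90 degrees), a list of three; "claw": the opening, from 0 (shut) to 1 (fully open). In form: {"delta_pos": [[tx, ty, tz], ...], "delta_rot": [[rx, ry, rz], ...], "claw": [claw, ...]}. A call has 1 to 20 rows; each row is the pose to reach, as a shift and turn from the pose commanded when the call began, along the tool's axes at that moment; what a row does not reach only later rows make up. A row lasts 1/10 s, in which the tool goes at most 50 mm and 8.59 degrees, less where a joint would pass 70% of its speed; a pose out of reach is approached as far as the arm can. A call with a number of a shift or a turn outside -1 to 1 is refused whole. A call with a gripper value outside its range is refused whole. The fingers move at their own pace and stop on an object; FORCE is the grip in N (left out, the last holds). Time passes only in rows, so rows that repeat a pose let the fingers close. It gives the time, the measured TCP pose, the force and the opening at its end, in the units of the state.
- bot.observe(): the state, without advancing time (a new reading comes with each control period).
- eyes.grab_frame(name): name is "scene" or "top"; returns a dict with "img" (400x640x3 uint8, red, green, blue), "K" (3x3 intrinsics, pixels), "eye" and "orientation" of the camera in the world. Camera axes: x right, y down, z forward; pixel columns grow to the right and rows downward; lengths in m; the calibration is good to about 2 mm. A picture is of the moment at which its call begins. There is no depth.
- order.job_done(): hands the job in, once; it reports no verdict.
The state is a dict: "t": time; "joint_positions": joint angles; "dq": joint speeds; "joint_torque": joint torques, N m; "eef_pos": TCP position; "eef_rot": TCP orientation; "contact_force": force on the tool from outside, world axes, zero at the start; "ft_torque": the same for the moment, N m; "gripper_width": finger opening in m.
Only numpy, scipy, OpenCV 4.12 (cv2) and the standard library are available. Lean on these libraries where they do the work, as an engineer would, in place of code of your own. Each camera call takes 0.05 s, during which the arm holds its last target. There are 200 camera calls.

## Working session

There is one attempt and no reset: what is moved stays moved. The work goes in short steps, Python scripts to look and compute and a shell command to move; the robot and the scene stay as the last step left them, time stands still between calls to the robot, and variables do not carry over. Pictures are saved under pics/ and viewed, about 8 in all and at most 12, crops included, and the job is handed in when it is done.

```bash
ls; mkdir -p pics; python3 - <<'E'
from bench import bot, eyes, order
import cv2,numpy as np
for n in ("scene","top"):
    f=eyes.grab_frame(n); cv2.imwrite(f"pics/{n}0.png",f["img"][:,:,::-1]); print(n,f["K"],f["eye"],f["orientation"])
    np.savez(f"pics/{n}0.npz",**{k:np.array(v) for k,v in f.items()})
print(bot.observe())
E
```

```text
pics
scene [[483.21197478   0.         321.69549736]
 [  0.         483.21197478 193.04152648]
 [  0.           0.           1.        ]] [ 1.00114125 -0.41820297  0.70368075] [-0.34533573  0.82904393  0.40312285 -0.17584474]
top [[404.46206957   0.         312.59504921]
 [  0.         404.46206957 204.16258554]
 [  0.           0.           1.        ]] [ 0.36062161 -0.03798097  0.77213641] [ 0.06424613 -0.6968163   0.71212497 -0.05654645]
{'t': 0.1, 'joint_positions': array([ 1.19768729e+00,  3.78015668e-01,  7.97935203e-02,  1.27440944e+00,
       -1.15885035e-05,  1.46049252e+00]), 'dq': array([-4.20988342e-04, -3.70503222e-04,  2.16299771e-03,  2.26608093e-04,
       -8.19510072e-04, -4.01777386e-05]), 'joint_torque': array([ 3.53452797e-04, -4.64695930e+01,  2.70581371e+01,  1.20319836e-02,
       -7.51533594e-05,  3.10649469e-06]), 'eef_pos': array([0.14916734, 0.55471599, 0.23045284]), 'eef_rot': array([ 4.79648534e-04,  7.93659060e-01,  6.08362108e-01, -7.82316074e-04]), 'contact_force': array([-0.49351158, -0.05602089, -0.23476417]), 'ft_torque': array([0.01076938, 0.00492323, 0.00542528]), 'gripper_width': 0.08537356495930788}
```

View pics/scene0.png

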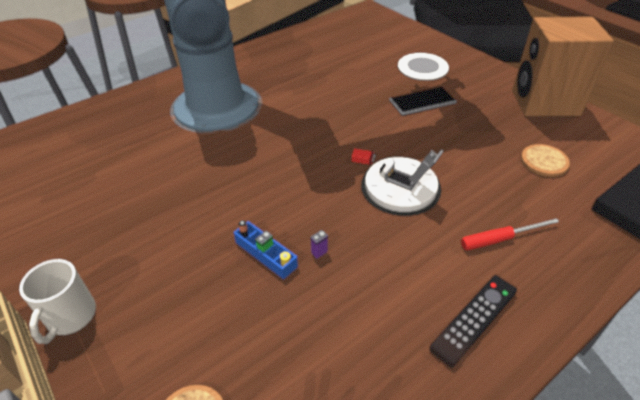

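View pics/top0.png

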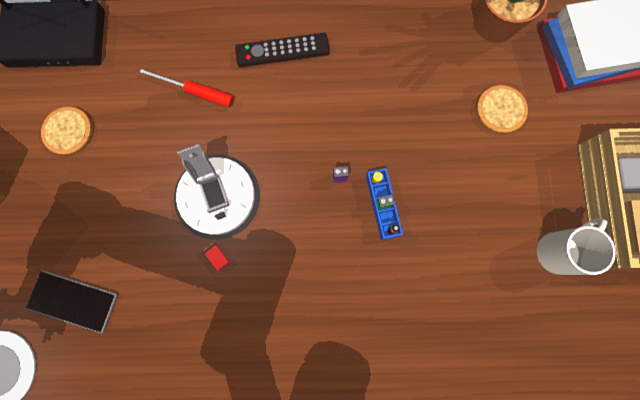

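The top view shows the organiser near (385,203), with the green battery in its middle compartment. The alarm is near (217,196), its door leaning up and to the left. The spent battery is at (216,257) and the purple decoy at (341,173).

```bash
cat > h.py <<'E'
import numpy as np,cv2
from scipy.spatial.transform import Rotation as R
def q(w): return R.from_quat(np.r_[w[1:],w[0]])
def load(n): return dict(np.load(f"pics/{n}.npz"))
def grab(n,name):
    from bench import eyes
    f=eyes.grab_frame(n); cv2.imwrite(f"pics/{name}.png",f["img"][:,:,::-1])
    np.savez(f"pics/{name}.npz",**{k:np.array(v) for k,v in f.items()}); return load(name)
def ray(f,uv):
    d=np.linalg.solve(f["K"],np.r_[uv,1.]); return f["eye"],q(f["orientation"]).apply(d)
def plane(f,uv,z):
    e,d=ray(f,uv); return e+d*(z-e[2])/d[2]
def proj(f,p):
    c=q(f["orientation"]).inv().apply(np.array(p)-f["eye"]); c=f["K"]@c; return c[:2]/c[2]
def tri(f,u,g,v):
    a,d=ray(f,u); b,e=ray(g,v); d/=np.linalg.norm(d); e/=np.linalg.norm(e)
    s=np.linalg.lstsq(np.c_[d,-e],b-a,rcond=None)[0]; p,r=a+s[0]*d,b+s[1]*e
    return (p+r)/2,np.linalg.norm(p-r)
def hsv(f): return cv2.cvtColor(f["img"],cv2.COLOR_RGB2HSV)
def blob(m,k=1):
    n,l,s,c=cv2.connectedComponentsWithStats(m.astype(np.uint8)); i=np.argsort(-s[1:,4])[:k]+1
    return [(l==j,s[j],c[j]) for j in i]
E
python3 - <<'E'
from h import *
t=load("top0"); s=load("scene0")
for n,f in (("top",t),("scene",s)):
    H=hsv(f); b=cv2.inRange(H,(105,130,60),(125,255,255))
    (m,st,c),=blob(b); pts=np.argwhere(m)[:,::-1].astype(np.float32)
    r=cv2.minAreaRect(cv2.convexHull(pts.astype(np.int32))); bx=cv2.boxPoints(r); print(n,st,"rect",r)
    if n=="top": 
        P=np.array([plane(f,x,.03)[:2] for x in bx]); print(P.round(4),"c",P.mean(0)); print([np.linalg.norm(P[i]-P[i-1]).round(4) for i in range(4)])
    g=cv2.inRange(H,(50,80,40),(85,255,255))
    for m,st,c in blob(g,3): print(" green",st,c, plane(f,c,.05))
H=hsv(t); w=((H[...,1]<50)&(H[...,2]>150)); w[:,280:]=0;w[:140]=0;w[250:]=0
(m,st,c),=blob(w); hull=cv2.convexHull(np.argwhere(m)[:,::-1].astype(np.int32)); e=cv2.fitEllipse(hull); print("disc",st,e,plane(t,e[0],.02))
a=cv2.resize(t["img"][135:255,165:265],None,fx=5,fy=5,interpolation=cv2.INTER_CUBIC)[:,:,::-1]
d=cv2.resize(s["img"][140:220,350:450],None,fx=3,fy=3,interpolation=cv2.INTER_CUBIC)[:,:,::-1]
o=cv2.resize(t["img"][160:245,360:410],None,fx=4,fy=4,interpolation=cv2.INTER_CUBIC)[:,:,::-1]
C=np.zeros((600,800,3),np.uint8); C[:600,:500]=a; C[:240,500:800]=d; C[245:585,500:700]=o
cv2.imwrite("pics/crop1.png",C)
E
```

```text
top [ 367  168   35   71 1071] rect ((383.55255126953125, 203.36524963378906), (69.30967712402344, 21.752574920654297), 76.29303741455078)
[[ 0.5476 -0.1308]
 [ 0.5567 -0.171 ]
 [ 0.4288 -0.1945]
 [ 0.4202 -0.1554]] c [ 0.4883197  -0.16293064]
[np.float64(0.1298), np.float64(0.0412), np.float64(0.13), np.float64(0.0401)]
 green [377 200  16  10  48] [382.85416667 205.5625    ] [ 0.47997046 -0.15825754  0.05      ]
 green [245  45   5   5  20] [246.75  46.75] [0.79928321 0.09036178 0.05      ]
 green [510   0  10   2  14] [5.13928571e+02 2.85714286e-01] [ 0.88402844 -0.43651768  0.05      ]
scene [ 235  222   62   56 1106] rect ((265.47161865234375, 248.537109375), (69.71658325195312, 25.606359481811523), 37.405357360839844)
 green [256 238  17  14 122] [264.63934426 244.91803279] [ 0.50870422 -0.17294166  0.05      ]
 green [502 290   7   6  35] [504.77142857 292.57142857] [0.82844526 0.07309724 0.05      ]
disc [ 176  157   78   78 3685] ((214.6545867919922, 195.47789001464844), (76.07036590576172, 79.1114730834961), 54.26838684082031) [0.51161337 0.15461773 0.02      ]
```

View pics/crop1.png

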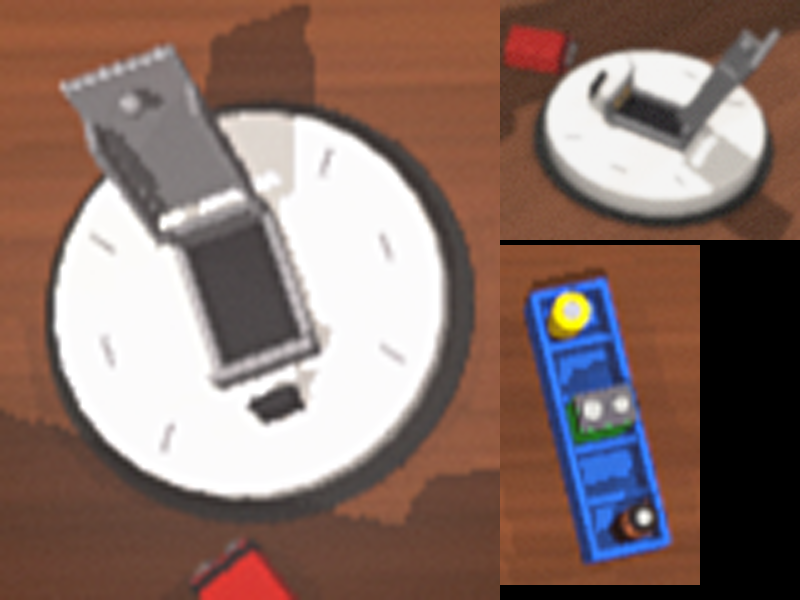

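The enlarged crop gives the bay's details:
- The dark bay floor is bounded by crop points (190,240), (262,230), (300,343) and (222,365).
- The hinge bar runs from (165,222) to (265,195).
- The door leans up and to the left, with its free edge from (62,88) to (170,45).
- The battery's terminals are up, around (607,408).

Next I turn these into world points.

```bash
python3 - <<'E'
from h import *
t=load("top0"); s=load("scene0")
A=lambda x,y:(165+x/5-.4,135+y/5-.4); O=lambda x,y:(360+(x-500)/4-.4,160+(y-245)/4-.4); S=lambda x,y:(350+(x-500)/3-.3,140+y/3-.3)
for n,p,z in (("catch in L",A(222,365),.04),("catch in R",A(300,343),.04),("side L hinge",A(192,245),.026),("side R hinge",A(266,232),.026),("side L catch",A(219,350),.026),("side R catch",A(300,335),.026),("edgeL",A(62,88),.114),("edgeR",A(170,45),.114),("fresh top",O(607,402),.049),("studs",O(592,410),.0515),("studs",O(622,405),.0515)):
    print(n,plane(t,p,z).round(4))
# battery top: grey/dark terminal blob in scene
c=cv2.resize(s["img"][225:285,230:335],None,fx=7,fy=7,interpolation=cv2.INTER_CUBIC)[:,:,::-1]
cv2.imwrite("pics/crop2.png",c)
# disc: bottom circle of dark mat excluded; check projected circles
d=plane(t,(214.65,195.5),.02); print("disc",d)
# white top extremes via scene
H=hsv(s); w=((H[...,1]<60)&(H[...,2]>150)); w[:140]=0;w[225:]=0;w[:,:350]=0;w[:,450:]=0
(m,st,cc),=blob(w); e=cv2.fitEllipse(cv2.convexHull(np.argwhere(m)[:,::-1].astype(np.int32))); print(e,plane(s,e[0],.012))
print("tri disc",tri(t,(214.65,195.5),s,e[0]))
E
```

```text
catch in L [0.4851 0.1595 0.04  ]
catch in R [0.4927 0.1308 0.04  ]
side L hinge [0.5339 0.1757 0.026 ]
side R hinge [0.5383 0.1477 0.026 ]
side L catch [0.4932 0.1645 0.026 ]
side R catch [0.4982 0.1341 0.026 ]
edgeL [0.5691 0.1962 0.114 ]
edgeR [0.5834 0.1598 0.114 ]
fresh top [ 0.4923 -0.1654  0.049 ]
studs [ 0.4884 -0.158   0.0515]
studs [ 0.4903 -0.1716  0.0515]
disc [0.51157075 0.15462559 0.02      ]
((401.2168273925781, 183.08705139160156), (53.92548370361328, 73.06978607177734), 97.0661392211914) [0.51757591 0.15540533 0.012     ]
tri disc (array([0.51439094, 0.15831648, 0.00770465]), np.float64(0.0012307285831232144))
```

View pics/crop2.png

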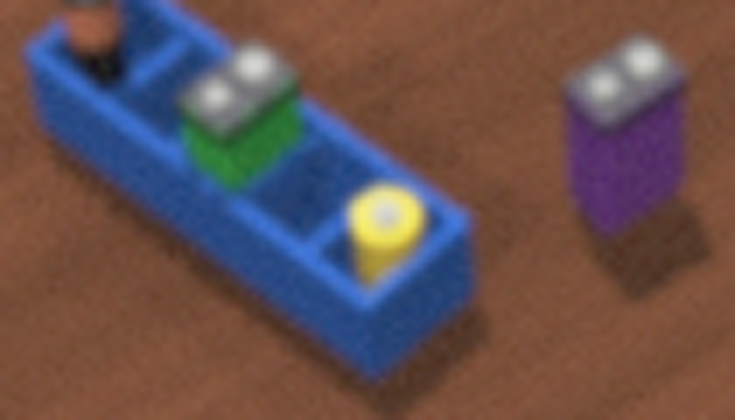

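```bash
cat > to.py <<'E'
# work out shift/turn in move units: python3 to.py x y z yaw_of_toolx lean(about tool x, battery top towards robot)
import sys; from h import *; from bench import bot
o=bot.observe(); x,y,z,a,l=map(float,sys.argv[1:6]); R0=q(o["eef_rot"])
X=np.array([np.cos(a),np.sin(a),0]); h=np.array([np.sin(a),-np.cos(a),0]); Z=np.array([0,0,-1])*np.cos(l)+h*np.sin(l)
R1=R.from_matrix(np.c_[X,np.cross(Z,X),Z])
print("pos",(R0.inv().apply(np.array([x,y,z])-o["eef_pos"])/.15).round(3),"rot",((R0.inv()*R1).as_rotvec()/(np.pi/2)).round(3),"t",o["t"],o["eef_pos"].round(4),"w",round(o["gripper_width"],4),"F",o["contact_force"].round(1),"tz",R0.apply([0,0,1]).round(3))
E
python3 - <<'E'
from h import *
t=load("top0"); s=load("scene0")
print(tri(t,(360+107/4-.4,160+162/4-.4),s,(230+236/7-.4,225+80/7-.4)))
print([plane(s,(230+u/7-.4,225+v/7-.4),.0515) for u,v in((217,95),(255,65))])
E
M='python3 -m handwheel'
$M '{"delta_pos":[[-0.8,0.69,0],[-0.8,0.69,0],[-0.8,0.69,0],[-0.8,0.69,0],[-0.8,0.69,0],[-0.8,0.69,0]],"delta_rot":[[0,0,0],[0,0,0],[0,0,0],[0,0,0],[0,0,0],[0,0,0]],"claw":[0.6,0.6,0.6,0.6,0.6,0.6]}'
$M '{"delta_pos":[[-0.8,0.69,0],[-0.8,0.69,0],[-0.8,0.69,0],[-0.8,0.69,0],[-0.8,0.69,0],[-0.8,0.69,0]],"delta_rot":[[0,0,0],[0,0,0],[0,0,0],[0,0,0],[0,0,0],[0,0,0]],"claw":[0.6,0.6,0.6,0.6,0.6,0.6]}'
python3 to.py .49 -.165 .12 1.753 0
```

```text
(array([ 0.49009837, -0.16440874,  0.05046787]), np.float64(0.0013420023101087502))
[array([ 0.49247121, -0.17071159,  0.0515    ]), array([ 0.49007279, -0.15773431,  0.0515    ])]
t: 0.7
eef_pos: [0.2181, 0.4133, 0.2314]
eef_rot: [-0.0, 0.794, 0.608, 0.0]
contact_force: [0.5, 0.2, 0.1]
gripper_width: 0.0513
t: 1.3
eef_pos: [0.2869, 0.2713, 0.2314]
eef_rot: [-0.0, 0.793, 0.609, 0.0]
contact_force: [0.1, -0.0, -0.1]
gripper_width: 0.0515
pos [-2.461  2.06   0.739] rot [-0.    -0.001 -0.282] t 1.3 [0.2869 0.2713 0.2314] w 0.0515 F [ 0.1 -0.  -0.1] tz [-0.     0.001 -1.   ]
```

```bash
M='python3 -m handwheel'
for i in 1; do $M '{"delta_pos":[[-0.82,0.69,0],[-0.82,0.69,0],[-0.82,0.69,0],[-0.82,0.69,0],[-0.82,0.69,0]],"delta_rot":[[0,0,0],[0,0,0],[0,0,0],[0,0,0],[0,0,0]],"claw":[0.6,0.6,0.6,0.6,0.6]}'; done
$M '{"delta_pos":[[-0.82,0.69,0],[-0.82,0.69,0],[-0.82,0.69,0],[-0.82,0.69,0],[-0.82,0.69,0]],"delta_rot":[[0,0,0],[0,0,0],[0,0,0],[0,0,0],[0,0,0]],"claw":[0.6,0.6,0.6,0.6,0.6]}'
$M '{"delta_pos":[[-0.82,0.68,0.74],[-0.82,0.68,0.74],[-0.82,0.68,0.74],[-0.82,0.68,0.74],[-0.82,0.68,0.74],[-0.82,0.68,0.74],[-0.82,0.68,0.74]],"delta_rot":[[0,0,-0.282],[0,0,-0.282],[0,0,-0.282],[0,0,-0.282],[0,0,-0.282],[0,0,-0.282],[0,0,-0.282]],"claw":[0.6,0.6,0.6,0.6,0.6,0.6,0.6]}'
python3 to.py .4905 -.1645 .034 1.753 0
```

```text
t: 1.8
eef_pos: [0.3557, 0.1245, 0.2313]
eef_rot: [-0.0, 0.794, 0.608, 0.0]
contact_force: [0.3, 1.1, 1.0]
gripper_width: 0.0516
t: 2.3
eef_pos: [0.4236, -0.0205, 0.231]
eef_rot: [-0.001, 0.794, 0.609, 0.0]
contact_force: [0.3, -0.2, 0.6]
gripper_width: 0.0513
t: 3.0
eef_pos: [0.4895, -0.1641, 0.121]
eef_rot: [-0.0, 0.639, 0.769, 0.0]
contact_force: [-0.4, -0.0, 0.7]
gripper_width: 0.0511
pos [-0.004  0.006  0.58 ] rot [ 0.    -0.001  0.001] t 3.0 [ 0.4895 -0.1641  0.121 ] w 0.0511 F [-0.4 -0.   0.7] tz [ 0.     0.001 -1.   ]
```

```bash
M='python3 -m handwheel'
$M '{"delta_pos":[[0,0.005,0.2],[0,0.005,0.4],[0,0.005,0.5],[0,0.005,0.585],[0,0.005,0.585],[0,0.005,0.585]],"delta_rot":[[0,0,0],[0,0,0],[0,0,0],[0,0,0],[0,0,0],[0,0,0]],"claw":[0.6,0.6,0.6,0.6,0.6,0.6]}'
$M '{"delta_pos":[[0,0,0],[0,0,0],[0,0,0],[0,0,0],[0,0,0],[0,0,0],[0,0,0],[0,0,0]],"delta_rot":[[0,0,0],[0,0,0],[0,0,0],[0,0,0],[0,0,0],[0,0,0],[0,0,0],[0,0,0]],"claw":[0.15,0.15,0.15,0.15,0.15,0.15,0.15,0.15]}' 45
$M '{"delta_pos":[[0,0,-0.2],[0,0,-0.4],[0,0,-0.7],[0,0,-0.7],[0,0,-0.7]],"delta_rot":[[0,0,0],[0,0,0],[0,0,0],[0,0,0],[0,0,0]],"claw":[0.15,0.15,0.15,0.15,0.15]}'
python3 to.py .4905 -.1645 .15 1.753 0
python3 - <<'E'
from h import *
t=grab("top","top1"); s=grab("scene","scene1")
a=cv2.resize(t["img"][140:260,330:450],None,fx=3.3,fy=3.3)[:,:,::-1]; b=cv2.resize(s["img"][170:290,210:330],None,fx=3.3,fy=3.3)[:,:,::-1]
cv2.imwrite("pics/g1.png",np.hstack([a,b]))
E
```

```text
t: 3.6
eef_pos: [0.4906, -0.1655, 0.0337]
eef_rot: [0.0, 0.64, 0.768, 0.0]
contact_force: [-0.6, 0.1, 1.0]
gripper_width: 0.0511
t: 4.4
eef_pos: [0.4913, -0.1667, 0.034]
eef_rot: [0.001, 0.641, 0.768, 0.001]
contact_force: [-0.1, 2.0, 6.8]
gripper_width: 0.0257
t: 4.9
eef_pos: [0.4915, -0.1674, 0.1391]
eef_rot: [0.002, 0.641, 0.768, 0.0]
contact_force: [0.4, 0.8, -1.4]
gripper_width: 0.0254
pos [ 0.02  -0.003 -0.073] rot [ 0.002  0.001 -0.001] t 4.9 [ 0.4915 -0.1674  0.1391] w 0.0254 F [ 0.4  0.8 -1.4] tz [ 0.004 -0.002 -1.   ]
```

View pics/g1.png

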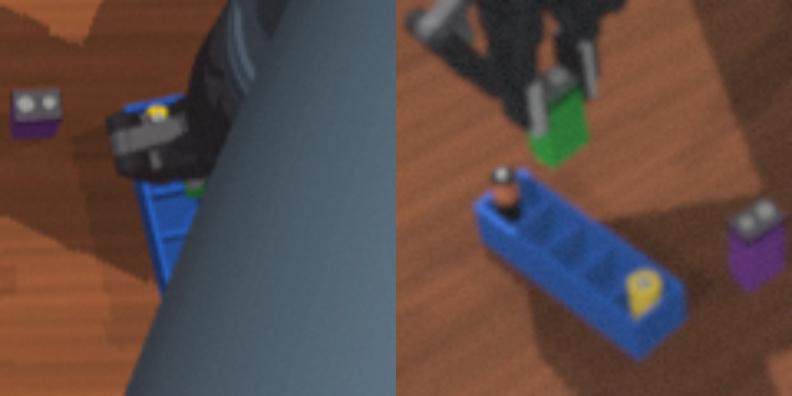

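The green battery is held between the fingertips (right panel), and the other cells still stand in the organiser. Next I carry it over to the alarm.

```bash
M='python3 -m handwheel'
$M '{"delta_pos":[[0.2,0.05,-0.3],[0.4,0.1,-0.4],[0.95,0.2,-0.4],[0.95,0.2,-0.4],[0.95,0.2,-0.4],[0.95,0.2,-0.4]],"delta_rot":[[0,0,0],[0,0,0],[0,0,0],[0,0,0],[0,0,0],[0,0,0]],"claw":[0.15,0.15,0.15,0.15,0.15,0.15]}'
$M '{"delta_pos":[[0.9,0.1,0],[0.9,0.1,0],[0.9,0.1,0],[0.9,0.1,0],[0.9,0.1,0],[0.9,0.1,0]],"delta_rot":[[0,0,0],[0,0,0],[0,0,0],[0,0,0],[0,0,0],[0,0,0]],"claw":[0.15,0.15,0.15,0.15,0.15,0.15]}'
python3 to.py .4907 .147 .15 1.87 1.05
```

```text
t: 5.6
eef_pos: [0.4931, -0.0205, 0.1961]
eef_rot: [-0.001, 0.64, 0.768, -0.001]
contact_force: [-0.1, -0.5, -0.6]
gripper_width: 0.0255
t: 6.2
eef_pos: [0.4848, 0.1128, 0.197]
eef_rot: [-0.0, 0.641, 0.767, -0.001]
contact_force: [-0.2, 0.0, -0.9]
gripper_width: 0.0255
pos [0.218 0.079 0.313] rot [-0.668  0.041 -0.07 ] t 6.2 [0.4848 0.1128 0.197 ] w 0.0255 F [-0.2  0.  -0.9] tz [-0.001 -0.001 -1.   ]
```

```bash
M='python3 -m handwheel'
$M '{"delta_pos":[[0.22,0.08,0],[0.22,0.08,0],[0.22,0.08,0],[0.22,0.08,0.1],[0.22,0.08,0.2],[0.22,0.08,0.31],[0.22,0.08,0.31],[0.22,0.08,0.31],[0.22,0.08,0.31],[0.22,0.08,0.31],[0.22,0.08,0.31]],"delta_rot":[[-0.668,0.041,-0.07],[-0.668,0.041,-0.07],[-0.668,0.041,-0.07],[-0.668,0.041,-0.07],[-0.668,0.041,-0.07],[-0.668,0.041,-0.07],[-0.668,0.041,-0.07],[-0.668,0.041,-0.07],[-0.668,0.041,-0.07],[-0.668,0.041,-0.07],[-0.668,0.041,-0.07]],"claw":[0.15,0.15,0.15,0.15,0.15,0.15,0.15,0.15,0.15,0.15,0.15]}'
python3 to.py .5045 .151 .07 1.87 1.05
python3 - <<'E'
from h import *
t=grab("top","top2"); s=grab("scene","scene2")
a=cv2.resize(t["img"][130:260,160:280],None,fx=3.3,fy=3.3)[:,:,::-1]; b=cv2.resize(s["img"][95:225,335:455],None,fx=3.3,fy=3.3)[:,:,::-1]
cv2.imwrite("pics/g2.png",np.hstack([a,b]))
E
```

```text
t: 7.3
eef_pos: [0.5878, 0.1654, 0.2545]
eef_rot: [0.279, 0.522, 0.709, 0.382]
contact_force: [-0.2, -0.2, -0.4]
gripper_width: 0.0252
pos [ 0.07  -1.334  0.213] rot [-0.041 -0.003 -0.   ] t 7.3 [0.5878 0.1654 0.2545] w 0.0252 F [-0.2 -0.2 -0.4] tz [ 0.795  0.251 -0.552]
```

View pics/g2.png

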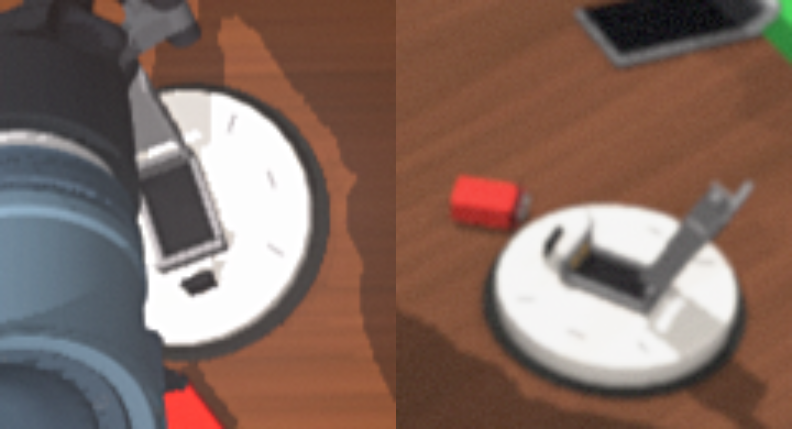

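```bash
M='python3 -m handwheel'
python3 to.py .4907 .147 .15 1.87 1.05
$M '{"delta_pos":[[0.07,-0.95,-0.16],[0.07,-0.95,-0.16],[0.07,-0.95,-0.16],[0.07,-0.95,-0.16],[0.07,-0.95,-0.16],[0.07,-0.95,-0.16],[0.07,-0.95,-0.16],[0.07,-0.95,-0.16]],"delta_rot":[[0,0,0],[0,0,0],[0,0,0],[-0.041,0,0],[-0.041,0,0],[-0.041,0,0],[-0.041,0,0],[-0.041,0,0]],"claw":[0.15,0.15,0.15,0.15,0.15,0.15,0.15,0.15]}'
python3 to.py .5045 .151 .08 1.87 1.05
```

```text
pos [ 0.068 -0.934 -0.159] rot [-0.042 -0.004 -0.   ] t 7.4 [0.5868 0.1661 0.2534] w 0.0249 F [-1.3  0.8 -0.8] tz [ 0.794  0.252 -0.554]
t: 8.2
eef_pos: [0.5892, 0.1661, 0.2527]
eef_rot: [0.276, 0.52, 0.711, 0.385]
contact_force: [-0.3, 0.4, -0.3]
gripper_width: 0.025
pos [ 0.069 -1.274  0.16 ] rot [-0.04 -0.01  0.  ] t 8.2 [0.5892 0.1661 0.2527] w 0.025 F [-0.3  0.4 -0.3] tz [ 0.793  0.261 -0.551]
```

```bash
python3 - <<'E'
from bench import bot
o=bot.observe(); print(o["joint_positions"].round(3),o["eef_pos"],o["dq"].round(2))
E
```

```text
[ 0.063 -0.132 -1.02  -0.29   0.212 -0.133] [0.58917325 0.16609546 0.25272273] [ 0.    0.01  0.   -0.02  0.    0.  ]
```

The j3 limit (-1.02) stops the arm from leaning 1.05 rad this close in. Instead I'll lay the battery flat on free table near (0.58, 0), terminals toward the robot. From there I can regrip it across its width with the tool vertical and lower it flat into the bay.

```bash
M='python3 -m handwheel'
python3 to.py .59 .03 .2 1.571 .65
$M '{"delta_pos":[[-0.2,-0.1,0],[-0.5,-0.1,0],[-0.9,0,0],[-0.9,0,0],[-0.9,0,0],[-0.9,0,0]],"delta_rot":[[0,0,0],[0,0,0],[0,0,0],[0,0,0],[0,0,0],[0,0,0]],"claw":[0.15,0.15,0.15,0.15,0.15,0.15]}'
python3 to.py .58 0 .1 1.571 .65
```

```text
pos [-0.868 -0.439 -0.039] rot [ 0.212 -0.149  0.133] t 8.2 [0.5892 0.1661 0.2527] w 0.025 F [-0.3  0.4 -0.3] tz [ 0.793  0.261 -0.551]
t: 8.8
eef_pos: [0.6306, 0.0382, 0.2518]
eef_rot: [0.276, 0.52, 0.711, 0.386]
contact_force: [0.0, 0.9, -0.4]
gripper_width: 0.0255
pos [-0.147 -1.064  0.223] rot [ 0.213 -0.15   0.133] t 8.8 [0.6306 0.0382 0.2518] w 0.0255 F [ 0.   0.9 -0.4] tz [ 0.793  0.261 -0.55 ]
```

```bash
M='python3 -m handwheel'
$M '{"delta_pos":[[-0.147,-0.9,0.2],[-0.147,-0.9,0.2],[-0.147,-0.9,0.2],[-0.147,-0.9,0.2],[-0.147,-0.9,0.2],[-0.147,-0.9,0.2],[-0.147,-0.9,0.2],[-0.147,-0.9,0.2]],"delta_rot":[[0.213,-0.15,0.133],[0.213,-0.15,0.133],[0.213,-0.15,0.133],[0.213,-0.15,0.133],[0.213,-0.15,0.133],[0.213,-0.15,0.133],[0.213,-0.15,0.133],[0.213,-0.15,0.133]],"claw":[0.15,0.15,0.15,0.15,0.15,0.15,0.15,0.15]}'
python3 to.py .58 0 .033 1.571 .65
```

```text
t: 9.6
eef_pos: [0.5914, 0.0021, 0.1243]
eef_rot: [0.227, 0.67, 0.67, 0.226]
contact_force: [-0.0, 0.9, -1.3]
gripper_width: 0.0253
pos [-0.013 -0.43   0.437] rot [ 0.002  0.001 -0.   ] t 9.6 [0.5914 0.0021 0.1243] w 0.0253 F [-0.   0.9 -1.3] tz [ 0.608 -0.001 -0.794]
```

```bash
M='python3 -m handwheel'
$M '{"delta_pos":[[0,-0.2,0.2],[0,-0.43,0.35],[0,-0.43,0.437],[0,-0.43,0.437],[0,-0.435,0.442],[0,-0.44,0.446],[0,-0.44,0.446]],"delta_rot":[[0,0,0],[0,0,0],[0,0,0],[0,0,0],[0,0,0],[0,0,0],[0,0,0]],"claw":[0.15,0.15,0.15,0.15,0.15,0.15,0.15]}'
$M '{"delta_pos":[[0,0,0],[0,0,0],[0,0,0],[0,0,0],[0,0,0],[0,0,0]],"delta_rot":[[0,0,0],[0,0,0],[0,0,0],[0,0,0],[0,0,0],[0,0,0]],"claw":[0.7,0.7,0.7,0.7,0.7,0.7]}'
$M '{"delta_pos":[[0,0,-0.3],[0,0,-0.6],[0,0,-0.8],[0,0,-0.8],[0,0,-0.8]],"delta_rot":[[0,0,0],[0,0,0],[0,0,0],[0,0,0],[0,0,0]],"claw":[0.7,0.7,0.7,0.7,0.7]}'
python3 to.py .5675 0 .12 1.571 0
python3 - <<'E'
from h import *
t=grab("top","top3"); s=grab("scene","scene3")
a=cv2.resize(t["img"][60:220,220:380],None,fx=2.5,fy=2.5)[:,:,::-1]; b=cv2.resize(s["img"][150:310,280:440],None,fx=2.5,fy=2.5)[:,:,::-1]
cv2.imwrite("pics/g3.png",np.hstack([a,b]))
E
```

```text
t: 10.3
eef_pos: [0.5841, 0.0022, 0.0329]
eef_rot: [0.225, 0.671, 0.67, 0.224]
contact_force: [-0.2, -0.0, -0.5]
gripper_width: 0.0254
t: 10.9
eef_pos: [0.5838, 0.0023, 0.0319]
eef_rot: [0.224, 0.671, 0.671, 0.224]
contact_force: [0.4, 0.8, 0.1]
gripper_width: 0.06
t: 11.4
eef_pos: [0.516, 0.002, 0.1323]
eef_rot: [0.223, 0.671, 0.671, 0.222]
contact_force: [0.2, -0.5, 0.5]
gripper_width: 0.0599
pos [-0.013  0.226  0.271] rot [ 0.408  0.001 -0.   ] t 11.4 [0.516  0.002  0.1323] w 0.0599 F [ 0.2 -0.5  0.5] tz [ 0.598 -0.001 -0.802]
```

View pics/g3.png

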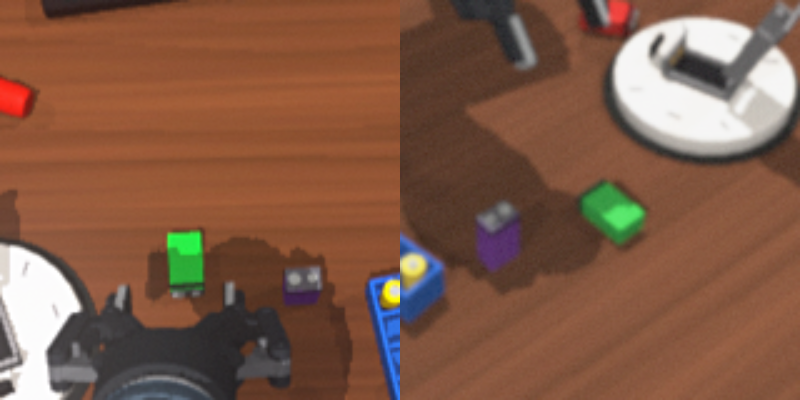

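The battery lies flat with its studs toward the robot: in the left panel it covers (168–203, 232–296), studs at the bottom. I'll measure it.

```bash
python3 - <<'E'
from h import *
for n,z in (("top3",.0175),("scene3",.0175)):
    f=load(n); H=hsv(f); g=cv2.inRange(H,(45,120,50),(85,255,255)); 
    if n=="top3": g[:140]=0;g[200:]=0
    else: g[280:]=0
    for m,st,c in blob(g,1):
        r=cv2.minAreaRect(np.argwhere(m)[:,::-1].astype(np.int32)); bx=cv2.boxPoints(r)
        print(n,st,c,[plane(f,x,z).round(4)[:2].tolist() for x in bx],plane(f,c,z).round(4))
E
```

```text
top3 [287 152  15  24 300] [293.86333333 162.95      ] [[0.5948, 0.0164], [0.5941, -0.0107], [0.5483, -0.01], [0.549, 0.0168]] [0.5725 0.0034 0.0175]
scene3 [352 223  26  24 388] [364.68814433 234.49226804] [[0.5588, -0.0201], [0.5465, 0.0176], [0.5987, 0.019], [0.6093, -0.0176]] [ 0.5793 -0.0007  0.0175]
```

```bash
M='python3 -m handwheel'
$M '{"delta_pos":[[0,0.1,0],[0,0.24,0.1],[0,0.24,0.2],[0,0.24,0.28],[0,0.24,0.28],[0,0.24,0.28],[0,0.24,0.28]],"delta_rot":[[0.41,0,0],[0.41,0,0],[0.41,0,0],[0.41,0,0],[0.41,0,0],[0.41,0,0],[0.41,0,0]],"claw":[0.7,0.7,0.7,0.7,0.7,0.7,0.7]}'
python3 to.py .5715 .0026 .009 1.571 0
```

```text
t: 12.2
eef_pos: [0.5696, 0.0023, 0.1165]
eef_rot: [-0.003, 0.707, 0.707, -0.003]
contact_force: [0.1, -0.1, 0.6]
gripper_width: 0.0596
pos [0.002 0.018 0.716] rot [-0.005 -0.    -0.   ] t 12.2 [0.5696 0.0023 0.1165] w 0.0596 F [ 0.1 -0.1  0.6] tz [-0.007  0.    -1.   ]
```

```bash
M='python3 -m handwheel'
$M '{"delta_pos":[[0,0.018,0.25],[0,0.018,0.5],[0,0.018,0.65],[0,0.018,0.715],[0,0.018,0.715],[0,0.018,0.715]],"delta_rot":[[-0.005,0,0],[-0.005,0,0],[-0.005,0,0],[-0.005,0,0],[-0.005,0,0],[-0.005,0,0]],"claw":[0.7,0.7,0.7,0.7,0.7,0.7]}'
$M '{"delta_pos":[[0,0,0],[0,0,0],[0,0,0],[0,0,0],[0,0,0],[0,0,0],[0,0,0],[0,0,0]],"delta_rot":[[0,0,0],[0,0,0],[0,0,0],[0,0,0],[0,0,0],[0,0,0],[0,0,0],[0,0,0]],"claw":[0.15,0.15,0.15,0.15,0.15,0.15,0.15,0.15]}' 45
python3 to.py .5715 .0026 .009 1.571 0
$M '{"delta_pos":[[0,0,-0.3],[0,0,-0.6],[0,0,-0.95],[0,0,-0.95],[0,0,-0.95],[0,0,-0.95]],"delta_rot":[[0,0,0],[0,0,0],[0,0,0],[0,0,0],[0,0,0],[0,0,0]],"claw":[0.15,0.15,0.15,0.15,0.15,0.15]}'
python3 to.py .514 .154 .1 1.87 0
```

```text
t: 12.8
eef_pos: [0.5717, 0.0021, 0.0131]
eef_rot: [0.002, 0.707, 0.707, 0.001]
contact_force: [-0.3, 0.2, 1.5]
gripper_width: 0.0597
t: 13.6
eef_pos: [0.5728, 0.002, 0.0135]
eef_rot: [0.002, 0.707, 0.707, 0.002]
contact_force: [-1.7, -0.7, 6.2]
gripper_width: 0.0241
pos [ 0.004 -0.008  0.03 ] rot [ 0.003  0.    -0.   ] t 13.6 [0.5728 0.002  0.0135] w 0.0241 F [-1.7 -0.7  6.2] tz [ 0.005 -0.001 -1.   ]
t: 14.2
eef_pos: [0.5703, 0.0023, 0.1532]
eef_rot: [0.0, 0.707, 0.707, 0.0]
contact_force: [0.3, -0.9, -0.1]
gripper_width: 0.0244
pos [ 1.011 -0.376  0.355] rot [ 0.     0.    -0.191] t 14.2 [0.5703 0.0023 0.1532] w 0.0244 F [ 0.3 -0.9 -0.1] tz [ 0. -0. -1.]
```

```bash
M='python3 -m handwheel'
$M '{"delta_pos":[[0.3,-0.1,0],[0.6,-0.25,0],[0.99,-0.376,0],[0.99,-0.376,0],[0.99,-0.376,0],[0.99,-0.376,0],[0.99,-0.376,0]],"delta_rot":[[0,0,-0.09],[0,0,-0.19],[0,0,-0.191],[0,0,-0.191],[0,0,-0.191],[0,0,-0.191],[0,0,-0.191]],"claw":[0.15,0.15,0.15,0.15,0.15,0.15,0.15]}'
python3 to.py .514 .154 .06 1.87 0
python3 - <<'E'
from h import *
t=grab("top","top4"); s=grab("scene","scene4")
a=cv2.resize(t["img"][120:260,150:270],None,fx=3.3,fy=3.3)[:,:,::-1]; b=cv2.resize(s["img"][85:225,335:455],None,fx=3.3,fy=3.3)[:,:,::-1]
cv2.imwrite("pics/g4.png",np.hstack([a,b]))
E
```

```text
t: 14.9
eef_pos: [0.515, 0.1493, 0.1535]
eef_rot: [0.001, 0.594, 0.804, -0.0]
contact_force: [-0.1, 0.1, -1.1]
gripper_width: 0.0243
pos [0.033 0.002 0.623] rot [ 0.001  0.001 -0.001] t 14.9 [0.515  0.1493 0.1535] w 0.0243 F [-0.1  0.1 -1.1] tz [ 0.001 -0.001 -1.   ]
```

View pics/g4.png

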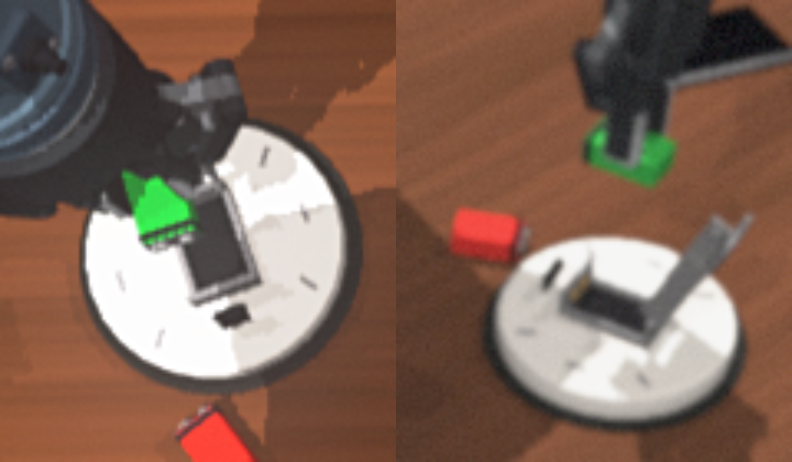

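The battery is held flat above the bay, studs toward the robot (left panel around (165,235)). The door is still leaned back. I'll lower it in steps and watch the force.

```bash
M='python3 -m handwheel'
$M '{"delta_pos":[[0.032,0.01,0.2],[0.032,0.01,0.4],[0.032,0.01,0.58],[0.032,0.01,0.58],[0.032,0.01,0.58],[0.032,0.01,0.58]],"delta_rot":[[0,0,0],[0,0,0],[0,0,0],[0,0,0],[0,0,0],[0,0,0]],"claw":[0.15,0.15,0.15,0.15,0.15,0.15]}'
python3 to.py .5152 .1539 .0335 1.87 0
python3 - <<'E'
from h import *
t=grab("top","top5"); s=grab("scene","scene5")
a=cv2.resize(t["img"][150:240,170:260],None,fx=4.4,fy=4.4,interpolation=cv2.INTER_CUBIC)[:,:,::-1]; b=cv2.resize(s["img"][130:220,360:450],None,fx=4.4,fy=4.4,interpolation=cv2.INTER_CUBIC)[:,:,::-1]
cv2.imwrite("pics/g5.png",np.hstack([a,b]))
E
```

```text
t: 15.6
eef_pos: [0.5165, 0.1555, 0.0688]
eef_rot: [0.002, 0.594, 0.804, 0.002]
contact_force: [-0.0, 0.4, -0.4]
gripper_width: 0.0247
pos [-0.007 -0.013  0.235] rot [ 0.003  0.001 -0.   ] t 15.6 [0.5165 0.1555 0.0688] w 0.0247 F [-0.   0.4 -0.4] tz [ 0.005  0.    -1.   ]
```

View pics/g5.png

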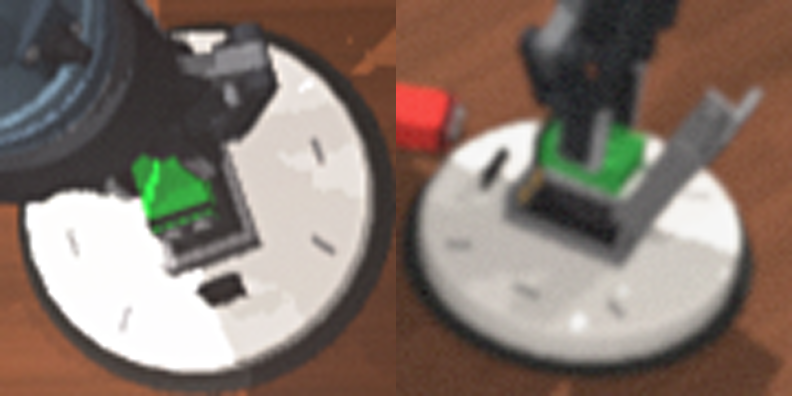

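The battery hangs right above the bay. To check the bay pose, I'll compare its projected outline with the seen corners. In the scene panel these are (618,262) for the outer -y corner at the hinge end and (507,215) at the catch end.

```bash
python3 - <<'E'
from h import *
out=[]
for n,(x0,y0) in (("top0",(170,150)),("scene0",(360,130))):
    f=load(n); im=cv2.resize(f["img"][y0:y0+90,x0:x0+90],None,fx=4.4,fy=4.4,interpolation=cv2.INTER_CUBIC)[:,:,::-1].copy()
    w=.3; h=np.array([np.cos(w),np.sin(w),0]); v=np.array([-np.sin(w),np.cos(w),0]); b=np.array([.514,.1535,0])
    P=lambda a,c,z: tuple(int(k) for k in ((proj(f,b+a*h+c*v+[0,0,z])-[x0,y0]+.5)*4.4))
    L=lambda p,r,c: cv2.line(im,P(*p),P(*r),c,1)
    for c in(-.016,.016): L((-.027,c,.026),(.027,c,.026),(0,0,255))
    for c in(-.02,.02): L((-.031,c,.026),(.031,c,.026),(0,255,255))
    for a in(-.027,-.031): L((a,-.02,.04),(a,.02,.04),(0,255,0))
    out.append(im)
cv2.imwrite("pics/g6.png",np.hstack(out))
E
```

```text
(no output)
```

View pics/g6.png

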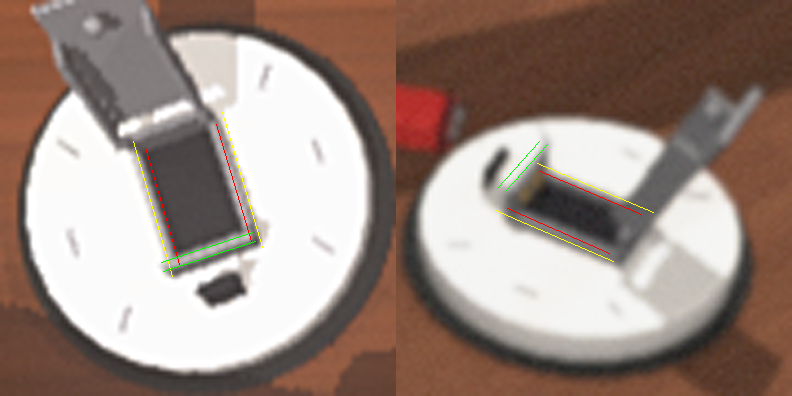

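```bash
python3 - <<'E'
from h import *
w=.3; h=np.array([np.cos(w),np.sin(w),0]); v=np.array([-np.sin(w),np.cos(w),0])
for n,T in (("scene5",(.5165,.1555,.0688)),("scene4",(.515,.1493,.1535)),("top5",(.5165,.1555,.0688))):
    f=load(n); H=hsv(f); g=cv2.inRange(H,(45,80,30),(85,255,255)); g[:,:170]=0; g[250:]=0; g[:100]=0
    m,st,c=blob(g)[0]; yx=np.argwhere(m)
    print(n,"seen L R T B",yx[:,1].min(),yx[:,1].max(),yx[:,0].min(),yx[:,0].max(), "bottommost col",yx[yx[:,0]==yx[:,0].max(),1].mean())
    B=np.array(T)-.0013*h
    for a in(-.0215,.0245):
        print("  end",a,[(proj(f,B+a*h+s*.01325*v+[0,0,z])).round(1).tolist() for s in(-1,1) for z in(-.0135,.004)])
E
```

```text
scene5 seen L R T B 392 415 158 173 bottommost col 409.0
  end -0.0215 [[389.9, 166.6], [390.7, 160.0], [396.3, 159.5], [397.1, 153.0]]
  end 0.0245 [[410.3, 175.2], [411.3, 168.6], [416.4, 167.8], [417.5, 161.3]]
scene4 seen L R T B 393 419 123 140 bottommost col 411.0
  end -0.0215 [[390.8, 134.0], [391.6, 126.5], [397.6, 127.0], [398.4, 119.5]]
  end 0.0245 [[412.6, 142.4], [413.7, 134.9], [419.1, 135.2], [420.3, 127.7]]
top5 seen L R T B 200 218 185 202 bottommost col 205.5
  end -0.0215 [[219.8, 198.6], [217.4, 196.7], [205.7, 203.1], [203.0, 201.4]]
  end 0.0245 [[212.8, 175.1], [210.3, 172.7], [198.9, 179.6], [196.1, 177.3]]
```

```bash
M='python3 -m handwheel'
$M '{"delta_pos":[[-0.018,0,0],[-0.018,0,0.05],[-0.018,0,0.1],[-0.018,0,0.15],[-0.018,0,0.15]],"delta_rot":[[0,0,0],[0,0,0],[0,0,0],[0,0,0],[0,0,0]],"claw":[0.15,0.15,0.15,0.15,0.15]}'
python3 to.py .5171 .1529 .0335 1.87 0
$M '{"delta_pos":[[0,0,0.03],[0,0,0.05],[0,0,0.05],[0,0,0.05]],"delta_rot":[[0,0,0],[0,0,0],[0,0,0],[0,0,0]],"claw":[0.15,0.15,0.15,0.15]}'
python3 to.py .5171 .1529 .0335 1.87 0
```

```text
t: 16.2
eef_pos: [0.5158, 0.1532, 0.0435]
eef_rot: [0.001, 0.594, 0.805, 0.0]
contact_force: [1.5, 1.5, -1.6]
gripper_width: 0.0248
pos [-0.004  0.007  0.067] rot [0.001 0.    0.   ] t 16.2 [0.5158 0.1532 0.0435] w 0.0248 F [ 1.5  1.5 -1.6] tz [ 0.002 -0.    -1.   ]
t: 16.6
eef_pos: [0.5157, 0.1536, 0.0369]
eef_rot: [0.001, 0.593, 0.805, 0.001]
contact_force: [1.9, 1.9, -1.8]
gripper_width: 0.0242
pos [-0.007  0.007  0.023] rot [ 0.001 -0.     0.001] t 16.6 [0.5157 0.1536 0.0369] w 0.0242 F [ 1.9  1.9 -1.8] tz [ 0.002  0.001 -1.   ]
```

```bash
M='python3 -m handwheel'
$M '{"delta_pos":[[-0.005,0,0.012],[-0.005,0,0.024],[-0.005,0,0.028],[-0.005,0,0.028]],"delta_rot":[[0,0,0],[0,0,0],[0,0,0],[0,0,0]],"claw":[0.15,0.15,0.15,0.15]}'
```

```text
t: 17.0
eef_pos: [0.5158, 0.1535, 0.0335]
eef_rot: [0.0, 0.593, 0.805, 0.001]
contact_force: [-2.2, 5.2, 4.2]
gripper_width: 0.0246
```

```bash
M='python3 -m handwheel'
$M '{"delta_pos":[[0,0,0],[0,0,0],[0,0,0],[0,0,0],[0,0,0]],"delta_rot":[[0,0,0],[0,0,0],[0,0,0],[0,0,0],[0,0,0]],"claw":[0.55,0.55,0.55,0.55,0.55]}'
$M '{"delta_pos":[[0,0,-0.2],[0,0,-0.5],[0,0,-0.8],[0,0,-1],[0,0,-1],[0,0,-1]],"delta_rot":[[0,0,0],[0,0,0],[0,0,0],[0,0,0],[0,0,0],[0,0,0]],"claw":[0.55,0.55,0.55,0.55,0.55,0.55]}'
$M '{"delta_pos":[[-0.5,-0.1,-0.2],[-0.95,-0.1,-0.2],[-0.95,-0.1,-0.2],[-0.95,-0.1,-0.2],[-0.95,-0.1,-0.2]],"delta_rot":[[0,0,0],[0,0,0],[0,0,0],[0,0,0],[0,0,0]],"claw":[0,0,0,0,0]}'
python3 - <<'E'
from h import *
t=grab("top","top6"); s=grab("scene","scene6")
a=cv2.resize(t["img"][150:240,170:260],None,fx=4.4,fy=4.4,interpolation=cv2.INTER_CUBIC)[:,:,::-1]; b=cv2.resize(s["img"][130:220,360:450],None,fx=4.4,fy=4.4,interpolation=cv2.INTER_CUBIC)[:,:,::-1]
cv2.imwrite("pics/g7.png",np.hstack([a,b]))
E
python3 to.py .63 .185 .2 1.87 0
```

```text
t: 17.5
eef_pos: [0.516, 0.1521, 0.0328]
eef_rot: [0.001, 0.594, 0.805, 0.0]
contact_force: [-0.1, -0.1, 1.2]
gripper_width: 0.0472
t: 18.1
eef_pos: [0.5164, 0.1524, 0.1835]
eef_rot: [0.002, 0.594, 0.805, 0.001]
contact_force: [0.3, 0.1, -0.3]
gripper_width: 0.0471
t: 18.6
eef_pos: [0.5424, 0.0111, 0.2112]
eef_rot: [-0.001, 0.595, 0.804, -0.0]
contact_force: [-0.2, -0.3, 0.2]
gripper_width: 0.0001
pos [0.924 0.899 0.077] rot [-0.001 -0.001  0.001] t 18.7 [0.5422 0.0128 0.2115] w 0.0002 F [ 0.7 -0.1  0.7] tz [-0.001  0.001 -1.   ]
```

View pics/g7.png

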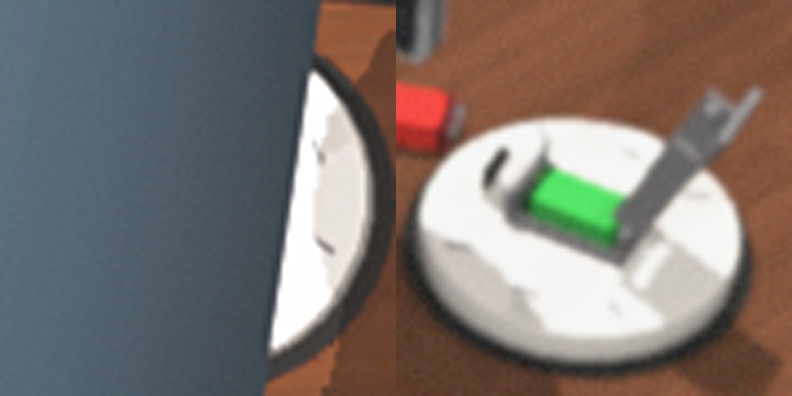

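The battery lies flat in the bay (scene panel, 530–622 × 168–245). Now I'll put the shut fingers behind the door.

```bash
M='python3 -m handwheel'
$M '{"delta_pos":[[0.4,0.5,0],[0.8,0.8,0],[0.94,0.74,0],[0.94,0.74,0],[0.94,0.74,0],[0.94,0.74,0],[0.94,0.74,0]],"delta_rot":[[0,0,0],[0,0,0],[0,0,0],[0,0,0],[0,0,0],[0,0,0],[0,0,0]],"claw":[0,0,0,0,0,0,0]}'
python3 to.py .607 .181 .09 1.87 0
```

```text
t: 19.4
eef_pos: [0.607, 0.1794, 0.2127]
eef_rot: [0.001, 0.593, 0.805, -0.0]
contact_force: [0.7, -1.0, 0.8]
gripper_width: 0.0001
pos [0.011 0.003 0.818] rot [0.    0.001 0.001] t 19.4 [0.607  0.1794 0.2127] w 0.0001 F [ 0.7 -1.   0.8] tz [ 0.001 -0.001 -1.   ]
```

```bash
M='python3 -m handwheel'
$M '{"delta_pos":[[0.01,0,0.25],[0.01,0,0.5],[0.01,0,0.75],[0.01,0,0.82],[0.01,0,0.82],[0.01,0,0.82]],"delta_rot":[[0,0,0],[0,0,0],[0,0,0],[0,0,0],[0,0,0],[0,0,0]],"claw":[0,0,0,0,0,0]}'
$M '{"delta_pos":[[0,-0.05,0],[0,-0.1,0],[0,-0.15,0],[0,-0.2,0],[0,-0.25,0],[0,-0.3,0],[0,-0.34,0],[0,-0.38,0],[0,-0.42,0],[0,-0.46,0],[0,-0.5,0],[0,-0.54,0],[0,-0.58,0],[0,-0.62,0],[0,-0.66,0],[0,-0.66,0]],"delta_rot":[[0,0,0],[0,0,0],[0,0,0],[0,0,0],[0,0,0],[0,0,0],[0,0,0],[0,0,0],[0,0,0],[0,0,0],[0,0,0],[0,0,0],[0,0,0],[0,0,0],[0,0,0],[0,0,0]],"claw":[0,0,0,0,0,0,0,0,0,0,0,0,0,0,0,0]}'
python3 - <<'E'
from h import *
s=grab("scene","scene7")
cv2.imwrite("pics/g8.png",cv2.resize(s["img"][90:220,340:460],None,fx=4,fy=4,interpolation=cv2.INTER_CUBIC)[:,:,::-1])
E
python3 to.py .516 .1525 .1 1.87 0
```

```text
t: 20.0
eef_pos: [0.6087, 0.1804, 0.092]
eef_rot: [0.002, 0.594, 0.804, 0.001]
contact_force: [0.6, -0.1, 0.7]
gripper_width: -0.0002
t: 21.6
eef_pos: [0.512, 0.1513, 0.0899]
eef_rot: [0.001, 0.594, 0.805, 0.0]
contact_force: [0.1, -0.8, -0.2]
gripper_width: -0.0003
pos [ 0.     0.024 -0.067] rot [0.001 0.001 0.   ] t 21.65 [0.5126 0.1514 0.09  ] w 0.0002 F [ 0.4 -0.3 -1.2] tz [ 0.002 -0.    -1.   ]
```

View pics/g8.png

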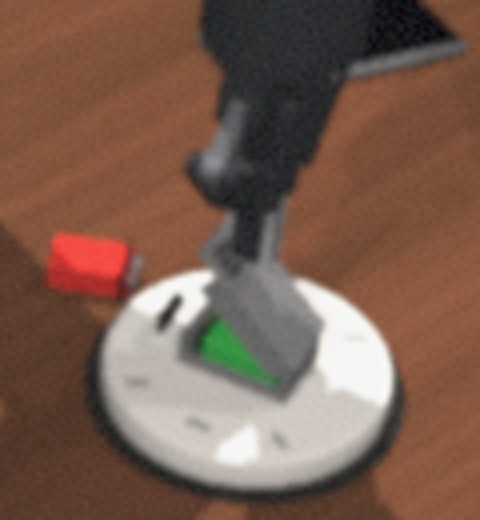

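The door is leaning closed and dropping. No picture views are left (12 used), so from here I check by forces, TCP heights and numeric image measurements. First I move the shut fingers above the free edge.

```bash
M='python3 -m handwheel'
$M '{"delta_pos":[[0,0,-0.2],[0,-0.1,-0.2],[0,-0.23,-0.2],[0,-0.23,-0.2],[0,-0.23,-0.2],[0,-0.23,-0.2],[0,-0.23,-0.1],[0,-0.23,0],[0,-0.23,0.1],[0,-0.23,0.18],[0,-0.23,0.18],[0,-0.23,0.18]],"delta_rot":[[0,0,0],[0,0,0],[0,0,0],[0,0,0],[0,0,0],[0,0,0],[0,0,0],[0,0,0],[0,0,0],[0,0,0],[0,0,0],[0,0,0]],"claw":[0,0,0,0,0,0,0,0,0,0,0,0]}'
python3 to.py .4797 .1413 .045 1.87 0
```

```text
t: 22.85
eef_pos: [0.4804, 0.1414, 0.0629]
eef_rot: [0.001, 0.594, 0.805, 0.0]
contact_force: [-0.0, -0.9, 0.4]
gripper_width: 0.0002
pos [ 0.001 -0.005  0.119] rot [0.001 0.001 0.   ] t 22.85 [0.4804 0.1414 0.0629] w 0.0002 F [-0.  -0.9  0.4] tz [ 0.002 -0.    -1.   ]
```

```bash
M='python3 -m handwheel'
for k in a; do
$M '{"delta_pos":[[0,0,0.03],[0,0,0.05],[0,0,0.05]],"delta_rot":[[0,0,0],[0,0,0],[0,0,0]],"claw":[0,0,0]}'
$M '{"delta_pos":[[0,0,0.015],[0,0,0.03],[0,0,0.03]],"delta_rot":[[0,0,0],[0,0,0],[0,0,0]],"claw":[0,0,0]}'
$M '{"delta_pos":[[0,0,0.015],[0,0,0.02],[0,0,0.02]],"delta_rot":[[0,0,0],[0,0,0],[0,0,0]],"claw":[0,0,0]}'
$M '{"delta_pos":[[0,0,0.01],[0,0,0.02],[0,0,0.02]],"delta_rot":[[0,0,0],[0,0,0],[0,0,0]],"claw":[0,0,0]}'
done
```

```text
t: 23.15
eef_pos: [0.4801, 0.1413, 0.0553]
eef_rot: [0.001, 0.594, 0.805, 0.0]
contact_force: [-0.5, -0.5, 0.4]
gripper_width: 0.0002
t: 23.45
eef_pos: [0.4801, 0.1413, 0.0507]
eef_rot: [0.001, 0.594, 0.805, 0.001]
contact_force: [-1.1, -0.3, -0.4]
gripper_width: 0.0001
t: 23.75
eef_pos: [0.4801, 0.1413, 0.0477]
eef_rot: [0.001, 0.594, 0.805, 0.0]
contact_force: [0.0, -0.2, 0.1]
gripper_width: -0.0001
t: 24.05
eef_pos: [0.4803, 0.1413, 0.045]
eef_rot: [0.001, 0.594, 0.805, 0.001]
contact_force: [-0.1, 0.2, 1.4]
gripper_width: -0.0001
```

```bash
python3 - <<'E'
from h import *
for n in ("scene","top"):
    f=grab(n,n+"8"); H=hsv(f); g=cv2.inRange(H,(45,80,30),(85,255,255)); g[250:]=0; g[:100]=0
    m,st,c=blob(g)[0]; print(n,"green",st)
f=load("scene8"); s0=load("scene6")
w=.3; h=np.array([np.cos(w),np.sin(w),0]); v=np.array([-np.sin(w),np.cos(w),0]); b=np.array([.516,.1525,0])
hi=b+.033*h+[0,0,.041]
for th in (0,.12,.3,.5,.8): 
    e=hi+.08*(-np.cos(th)*h+np.sin(th)*np.array([0,0,1]))+.004*(np.sin(th)*h+np.cos(th)*np.array([0,0,1]))
    print(th,[proj(f,e+s*.02*v).round(1).tolist() for s in(-1,0,1)])
# grey level map near alarm: V and S, coarse
print(H.shape); Hs=hsv(f); 
for r in range(140,196,3): print(r," ".join("%3d"%x for x in Hs[r,366:436:3,2]), "| S"," ".join("%2d"%(x//10) for x in Hs[r,366:436:3,1]))
E
```

```text
Traceback (most recent call last):
IndexError: list index out of range
```

```bash
python3 - <<'E'
from h import *
f=load("scene8")
w=.3; h=np.array([np.cos(w),np.sin(w),0]); v=np.array([-np.sin(w),np.cos(w),0]); b=np.array([.516,.1525,0])
hi=b+.033*h+[0,0,.041]
for th in (0,.12,.3,.5): 
    for L in (0,.04,.08):
        e=hi+L*(-np.cos(th)*h+np.sin(th)*np.array([0,0,1]))+.004*(np.sin(th)*h+np.cos(th)*np.array([0,0,1]))
        print(th,L,[proj(f,e+s*.02*v).round(1).tolist() for s in(-1,1)])
Hs=hsv(f)
print("    "," ".join("%3d"%x for x in range(366,436,3)))
for r in range(140,196,3): print(r," "," ".join("%3d"%x for x in Hs[r,366:436:3,2]))
E
```

```text
0 0 [[411.3, 183.3], [420.4, 172.1]]
0 0.04 [[393.5, 175.6], [402.9, 164.8]]
0 0.08 [[376.3, 168.3], [386.0, 157.8]]
0.12 0 [[411.5, 183.4], [420.6, 172.2]]
0.12 0.04 [[394.0, 174.0], [403.5, 163.2]]
0.12 0.08 [[377.1, 164.9], [386.8, 154.5]]
0.3 0 [[411.8, 183.6], [421.0, 172.4]]
0.3 0.04 [[395.3, 171.9], [404.8, 161.1]]
0.3 0.08 [[379.1, 160.4], [388.9, 149.9]]
0.5 0 [[412.1, 183.8], [421.3, 172.6]]
0.5 0.04 [[397.4, 170.0], [406.9, 159.1]]
0.5 0.08 [[382.7, 156.2], [392.5, 145.7]]
     366 369 372 375 378 381 384 387 390 393 396 399 402 405 408 411 414 417 420 423 426 429 432 435
140   135 124 118  99 107  61  37  40  36  43  39  42 123 134 121 121 123 121 117 118 121 125 126 122
143   132  89  67 103  97  74  49  46  44  40  48  85 137 131 121 117 116 114 114 125 126 122 126 135
146   140  82  80 104  78  63  62  46  37  44  76 138 132 121 119 112 118 121 128 129 130 131 126 130
149   174 148  60  63  51  34  36  42  47  38 106 134 119 115 116 122 127 125 127 136 131 127 127 126
152   245 245 136  67  38  37  43  41  38 104 128 121 118 123 125 130 125 125 132 129 126 127 122 125

[... 727 characters left out ...]
 186 189 186 183 148 104 102 102 110 116 115 117 114 141 176 125 234 246 245 245 246 240
179   161 189 186 189 187 187 146 106  98 101 101  99 102 114 115 114 127  91 245 246 246 246 246 246
182   158 191 195 190 188 188 184 172 142 111 100 100 102 104 105 110  91 146 232 246 246 246 246 247
185   147 204 174 165 199 196 193 189 186 181 162 120 104 104 102 101 123 199 236 246 246 246 246 247
188   119 198 204 204 205 205 205 201 191 192 187 185 172 137 112 108 192 218 246 246 246 246 246 247
191    86 166 202 204 206 209 208 206 205 199 193 189 188 191 189 187 207 244 246 246 246 246 246 240
194    49 137 178 208 209 207 206 179 198 205 206 205 203 207 207 205 204 224 246 246 246 246 246 174
```

The image numbers say the door is about shut: no green is visible, and the far top edge is at row ~165.5 against 165.5 expected shut and 164 ajar. I'll press further to make sure it latches.

```bash
M='python3 -m handwheel'
$M '{"delta_pos":[[0,0,0.01],[0,0,0.02],[0,0,0.02]],"delta_rot":[[0,0,0],[0,0,0],[0,0,0]],"claw":[0,0,0]}'
$M '{"delta_pos":[[0,0,0.01],[0,0,0.02],[0,0,0.02]],"delta_rot":[[0,0,0],[0,0,0],[0,0,0]],"claw":[0,0,0]}'
```

```text
t: 24.4
eef_pos: [0.4804, 0.1413, 0.0441]
eef_rot: [0.001, 0.594, 0.805, 0.001]
contact_force: [-6.9, -2.7, 20.7]
gripper_width: 0.0002
t: 24.7
eef_pos: [0.4805, 0.1412, 0.0432]
eef_rot: [0.002, 0.594, 0.805, 0.001]
contact_force: [-13.8, -2.1, 39.3]
gripper_width: -0.0
```

A stiff stop at z ≈ 0.0445 with about 39 N: the door is fully down. I'll back off and check that it stays shut.

```bash
M='python3 -m handwheel'
$M '{"delta_pos":[[0,0,-0.05],[0,0,-0.3],[0,0,-0.6],[0,0,-1],[0,0,-1],[0,0,-1]],"delta_rot":[[0,0,0],[0,0,0],[0,0,0],[0,0,0],[0,0,0],[0,0,0]],"claw":[0,0,0,0,0,0]}'
$M '{"delta_pos":[[-0.5,0,0],[-0.95,0,0],[-0.95,0,0],[-0.95,0,0],[-0.95,0,0],[-0.95,0,0],[-0.95,0,0],[-0.95,0,0]],"delta_rot":[[0,0,0],[0,0,0],[0,0,0],[0,0,0],[0,0,0],[0,0,0],[0,0,0],[0,0,0]],"claw":[0,0,0,0,0,0,0,0]}'
python3 - <<'E'
from h import *
f=grab("scene","scene9"); t=grab("top","top9")
H=hsv(f); 
for n,lo,hi in (("green",(45,80,30),(85,255,255)),("red",(0,180,100),(6,255,255)),("yellow",(22,150,100),(35,255,255)),("blue",(105,130,60),(125,255,255)),("purple",(130,80,40),(155,255,255))):
    for k in ("scene0","scene9"):
        F=hsv(load(k)); g=cv2.inRange(F,lo,hi); print(n,k,[(s[:2].tolist(),int(s[4])) for _,s,_ in blob(g,3)])
# door: mid-grey low saturation
print("    "," ".join("%3d"%x for x in range(366,423,3)))
for r in range(146,192,2): print(r," "," ".join("%3d"%x for x in H[r,366:423:3,2]))
E
```

```text
t: 25.3
eef_pos: [0.4818, 0.1417, 0.1911]
eef_rot: [0.003, 0.594, 0.805, 0.002]
contact_force: [0.9, 0.4, -0.7]
gripper_width: -0.0001
t: 26.1
eef_pos: [0.5215, 0.0064, 0.1887]
eef_rot: [0.001, 0.593, 0.805, 0.0]
contact_force: [-0.1, -0.2, -0.9]
gripper_width: 0.0003
green scene0 [([256, 238], 122), ([502, 290], 35), ([525, 63], 1)]
green scene9 [([502, 290], 35), ([306, 17], 1)]
red scene0 [([461, 226], 682), ([351, 149], 228), ([491, 283], 17)]
red scene9 [([462, 226], 669), ([352, 149], 222), ([491, 283], 20)]
yellow scene0 [([282, 257], 28)]
yellow scene9 [([282, 257], 28)]
blue scene0 [([235, 222], 1106)]
blue scene9 [([234, 222], 1384)]
purple scene0 [([311, 238], 224), ([256, 226], 1), ([239, 230], 1)]
purple scene9 [([311, 237], 248), ([239, 230], 1), ([263, 264], 1)]
     366 369 372 375 378 381 384 387 390 393 396 399 402 405 408 411 414 417 420
146   141 144 140 138 135 140 142 140 139 138 141 133 125 119 117 114 119 125 137
148   146 142 136 136 140 143 142 137 140 137 138 129 122 117 115 112 123 131 140
150   225 196 131 141 141 141 139 139 138 138 132 119 116 118 116 1
[... 954 characters left out ...]
 124 157 175 177 177 182 179 176 178 161 220
176   226 246 246 246 245 214 146 102 101 105 134 166 174 177 179 173 178 126 234
178   239 246 246 246 246 226 142 103 103 105 100 116 143 172 177 180 164  93 242
180   223 246 246 246 245 212 164 118 105 103 106 105 102 120 154 175 127 105 246
182   181 228 242 246 246 240 221 174 147 112 100 105 100 102 110 127  90 150 232
184   157 204 194 238 246 246 246 229 207 161 131 104 101 105 102 100 100 187 228
186   137 203 181 188 244 246 246 246 245 233 183 148 118 104 103  99 148 203 242
188   119 198 203 206 222 246 246 246 246 246 237 218 172 137 110 109 190 219 246
190    97 174 204 207 207 242 246 246 246 246 246 245 232 192 161 158 206 241 246
```

```bash
python3 - <<'E'
from h import *
for k in ("scene6","scene9"):
    H=hsv(load(k)); print(k); print("    "," ".join("%3d"%x for x in range(372,424,2)))
    for r in range(152,188,2): print(r," "," ".join("%3d"%x for x in H[r,372:424:2,2]))
T=load("top9"); H=hsv(T); H0=hsv(load("top0")); print("top diff")
w=.3; h=np.array([np.cos(w),np.sin(w),0]); v=np.array([-np.sin(w),np.cos(w),0]); b=np.array([.516,.1525,0])
for a in(.033,-.007,-.047): print(a,[proj(T,b+a*h+s*.02*v+[0,0,.045]).round(1).tolist() for s in(-1,1)])
for n,G in (("top0",H0),("top9",H)):
    print(n); print("    "," ".join("%3d"%x for x in range(196,236,2)))
    for r in range(170,226,2): print(r," "," ".join("%3d"%x for x in G[r,196:236:2,2]))
E
```

```text
scene6
     372 374 376 378 380 382 384 386 388 390 392 394 396 398 400 402 404 406 408 410 412 414 416 418 420 422
152   143 150 140 139 142 139 141 140 137 139 135 132 129 127 128 128 131 132 132 127 125 125 125 124 121 118
154   137 136 130 134 137 140 137 139 136 132 132 129 129 125 127 128 134 137 126 122 123 122 126 121 124 125
156   129 131 130 139 135 137 137 138 132 137 148 156 157 158 162 158 148 136 127 124 120 120 117 121 127 126
158   126 118 132 138 138 142 168 200 227 234 234 241 243 243 242 239 231 226 212 184 158 136 125 123 125 123
160   113  98 129 152 200 235 245 246 246 247 242 237 246 246 245 245 245 245 244 245 244 238 216 161 131 121
162    92 118 198 236 245 246 238 246 246 246 242 212 245 246 245 245 245 244 245 245 245 246 247 244 190 115
164   137 226 246 246 247 208 115 234 246 245 215 194 246 246 246 246 245 245 246 244 233 239 246 246 175 103
166   232 247 246 246 236 105 114 238 245 229 145 154 240 246 246 246 246 246 246 246 245 240 244 206 114 104
168   247 246 246 246 139  74 214 245 233 164 110 117 208 242 243 247 246 246 246 246 246 247 229 124 10
[... 7515 characters left out ...]
 109 112 107
210   128 129 127 125 125 124 122 121 120 117 120 118 118 113 115 110 112 107 109 106
212   129 128 127 123 125 125 123 121 122 117 120 119 116 115 115 109 111 109 108 107
214   128 127 126 124 123 126 123 121 121 117 119 117 116 117 115 110 111 109 109 108
216   129 129 124 127 123 123 122 123 121 119 119 116 115 115 115 111 109 110 107 106
218   127 128 124 125 123 122 122 120 121 120 117 116 116 114 114 112 108 107 107 105
220   126 129 124 125 124 122 119 122 118 118 118 115 117 115 113 109 107 109 107 106
222   128 125 124 124 123 122 122 122 119 118 117 115 114 113 112 113 110 108 106 104
224   130 123 125 124 123 124 122 121 117 120 117 116 115 114 111 111 110 109 107 104
```

In the scene view the door's far free corner shows up around (387,158.5), matching shut (387.6,158.5) and not ajar (388.4,155.2). The arm blocks the top view, so I swing it clear and check there too.

```bash
M='python3 -m handwheel'
$M '{"delta_pos":[[-0.5,0,-0.2],[-0.98,-0.3,-0.2],[-0.98,-0.3,-0.2],[-0.98,-0.3,-0.2],[-0.98,-0.3,-0.2],[-0.98,-0.3,-0.2]],"delta_rot":[[0,0,0],[0,0,0],[0,0,0],[0,0,0],[0,0,0],[0,0,0]],"claw":[0,0,0,0,0,0]}'
$M '{"delta_pos":[[-0.5,0,0],[-0.98,-0.4,0],[-0.98,-0.4,0],[-0.98,-0.4,0],[-0.98,-0.4,0],[-0.98,-0.4,0]],"delta_rot":[[0,0,0],[0,0,0],[0,0,0],[0,0,0],[0,0,0],[0,0,0]],"claw":[0,0,0,0,0,0]}'
python3 - <<'E'
from h import *
T=grab("top","top10"); S=grab("scene","scene10"); H=hsv(T)
w=.3; h=np.array([np.cos(w),np.sin(w),0]); v=np.array([-np.sin(w),np.cos(w),0]); b=np.array([.516,.1525,0]); hi=b+.033*h+[0,0,.041]; Z=np.array([0,0,1])
for n,f in (("top",T),("scene",S)):
  for th in (0,.12,.25):
    e=hi+.08*(-np.cos(th)*h+np.sin(th)*Z)+.004*(np.sin(th)*h+np.cos(th)*Z); print(n,th,[proj(f,e+s*.02*v).round(1).tolist() for s in(-1,1)])
print("    "," ".join("%3d"%x for x in range(196,236,2)))
for r in range(166,226,2): print(r," "," ".join("%3d"%x for x in H[r,196:236:2,2]))
H=hsv(S);print("    "," ".join("%3d"%x for x in range(372,424,2)))
for r in range(150,184,2): print(r," "," ".join("%3d"%x for x in H[r,372:424:2,2]))
E
```

```text
t: 26.8
eef_pos: [0.5222, -0.1475, 0.2189]
eef_rot: [0.001, 0.593, 0.805, 0.001]
contact_force: [0.4, -0.3, 0.0]
gripper_width: -0.0001
t: 27.4
eef_pos: [0.5088, -0.3046, 0.2189]
eef_rot: [0.0, 0.593, 0.805, 0.001]
contact_force: [-0.4, 0.1, 0.3]
gripper_width: -0.0
top 0 [[230.0, 211.0], [209.0, 217.9]]
top 0.12 [[228.7, 209.7], [207.4, 216.7]]
top 0.25 [[227.1, 207.5], [205.5, 214.6]]
scene 0 [[376.3, 168.3], [386.0, 157.8]]
scene 0.12 [[377.1, 164.9], [386.8, 154.5]]
scene 0.25 [[378.4, 161.6], [388.2, 151.1]]
     196 198 200 202 204 206 208 210 212 214 216 218 220 222 224 226 228 230 232 234
166   253 253 253 253 253 253 253 253 253 253 253 253 253 253 253 253 255 205 255 253
168   253 253 253 253 253 253 253 253 253 253 253 253 253 253 253 253 255 232 254 253
170   253 253 253 253 253 253 253 253 253 253 254 255 251 254 253 253 249 247 253 253
172   253 253 253 253 253 253 253 254 254 255 238 232 227 251 253 253 253 253 253 253
174   253 253 253 253 254 255 253 252 234 218 146 223 230 231 254 253 253 253 253 253
176   253 253 253 255 251 254 205 194 197 197 199 106 235 229 255 
[... 3362 characters left out ...]
 181 183 180 181 178 188 201 230 243 246
172   246 246 246 243 128 150 148 138 158 175 181 181 181 178 179 182 180 181 183 182 182 179 182 171 216 246
174   246 246 246 246 195 185 157 110 106 129 148 172 177 180 180 181 181 182 179 181 183 182 176 144 223 246
176   246 246 246 246 234 193 151 106 107 106 101 119 134 158 175 181 180 178 181 180 181 182 157 119 237 246
178   246 246 246 246 244 199 147 108 104 108 106 107 104 105 127 148 167 178 179 180 184 167 115 123 243 246
180   246 246 246 246 233 191 163 136 116 104 103 106 104 104 106 102 116 134 156 173 177 130  90 169 246 246
182   246 246 246 246 246 231 224 196 163 144 124 109 103 108 106 104 108 107 109 120 122  92 113 192 233 246
```

Both views match the door fully shut, and nothing has moved up since it was pressed. I'm handing in.

```bash
python3 -c "
from bench import order,bot
print(order.job_done(), bot.observe()['t'])"
```

```text
the job is handed in; nothing more can be done
the job is handed in; nothing more can be done
```

The green battery is in the bay, lying flat with its terminals toward the brass contacts, and the door is pressed fully shut. I handed the job in shortly after 27.4 s.

**How it went:** The direct leaning placement failed because a joint limit (j3) kept the arm from tilting enough that close in. I laid the battery flat on free table instead. I then gripped it again across its width and lowered it into the bay; it met the floor at the expected height. The shut fingers pushed the door over from behind and pressed its free edge.

**Last checks:**
- **Battery:** seen lying flat in the bay before the door was closed, and hidden by the door afterwards.
- **Door:** the press met a stiff stop at z ≈ 0.044 m, the shut height. After the arm backed off, both cameras put the door's edges where they belong when shut, within about a pixel at most corners; the top view's right corner was about 2 px off. The door has not risen since it was pressed.
- **Other items:** the red and yellow cells and the purple look-alike are within a pixel of where they started. The thin black cell was last seen standing in the organiser just after I lifted the green one out; I did not check it again.

**What disagreed or stayed uncertain:**
- The two cameras differed by a few millimetres on the bay's position along its length, so I used a value in between.
- I felt almost no force (about 1 N) until the fingers reached the shut height, so I never felt the catch click. That the door is latched rests on the stiff stop and the pictures.
- The last press reached about 39 N vertically (about 42 N in all) through the fingertips. That is more than needed and close to the 40 N limit for the arm and gripper body.
- I had used all 12 picture views by the time the door was closing, so the final checks were on pixel values only.

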